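Fit up a column sample on the welding turntable

ROBOT

A 7-joint arm with a two-finger parallel gripper is mounted at the origin on the work surface. World frame = base frame: x ahead of the robot, y to its left, z up, the work surface at z = 0. Lengths are in mm, angles in rad, forces in N, time in s.
With the tool pointing down it reaches from about 425 to 825 mm from the base axis. Payload 3.6 kg.
Tool frame: the origin (TCP) lies at the very end of the fingers, on their centre line; the grasp point (between the pads) lies arm.grip_depth behind it (arm.grip_depth is the distance from the TCP to the grasp point, in mm); z points along the fingers, y is the direction in which the jaws open and shut (so a half turn about z gives the same grasp; the last joint's range is limited). The gripper opens to 93 mm and grips with 3 to 60 N. Pads are 15 mm wide; open, the fingers measure 128 mm over their backs; the gripper's body (75 mm by 188 mm) begins 65 mm behind the grasp point.
Start: joints at [-0.026, 0.615, -0.013, 1.423, 0.008, 1.103, -0.04], TCP at [649.969, 0.025, 195.54] pointing down, gripper open.
Joint ranges: [-3.12, 3.12], [-0.3, 2.06], [-1.34, 1.32], [0.26, 2.42], [-1.36, 4.5], [0.01, 1.98], [-2.84, 2.84]. Speed limits (rad/s): [2.79, 2.79, 3.14, 3.14, 3.14, 3.14, 3.14].

INTERFACE

Orientations are given as a unit quaternion [w, x, y, z].
In Python, from cell import telemetry, cams, finish_job, arm gives the robot as it stands.
- The arm moves only by the shell command python3 -m jog 'ROWS' [OPENING] [FORCE]. ROWS is JSON, a list that holds one entry, the list of rows, each a list of 4 numbers: the shift along the world's x, y, z in m, then the turn about the world's z in degrees. In form: [[[x, y, z, spin], ...]]. A call has 1 to 20 rows; each row is the pose to reach, as a shift and turn from the pose measured when the call began; what a row does not reach only later rows make up. A row lasts 1/10 s, in which the tool goes at most 50 mm and 8.59 degrees, less where a joint would pass 70% of its speed; a pose out of reach is approached as far as the arm can. A call with a gripper value outside its range is refused whole. OPENING is the finger opening in m, from 0 to 0.093, set as the call begins (- or left out, the last holds). The fingers move at their own pace and stop on an object; FORCE is the grip in N (left out, the last holds). Time passes only in rows, so rows that repeat a pose let the fingers close. It gives the time, the measured TCP pose, the force and the opening at its end, in the units of the state.
- telemetry.observe(): the state, without advancing time (a new reading comes with each control period).
- cams.grab_frame(name): name is "scene" or "side" or "wrist"; returns (picture, depth): 420x560x3 uint8, red, green, blue; 420x560 float32, mm along the optical axis (not along the pixel's ray), 0 where there is no reading.
- cams.calibration(name): a dict with "mtx" (3x3 intrinsics, pixels), "dist_coeffs" ([k1, k2, p1, p2, k3] as OpenCV has them; the pictures are not rectified), "world_from_camera" (4x4, takes a point from camera to world coordinates). Camera axes: x right, y down, z forward; pixel columns grow to the right and rows downward; lengths in mm; the calibration is good to about 2 mm. A picture is of the moment at which its call begins: read the wrist's pose just before it. calibration takes no time and is no camera call; for the wrist camera it gives the pose at the moment of the call.
- finish_job(): hands the job in, once; it reports no verdict.
The state is a dict: "clock": time; "joint_positions": joint angles; "qvel": joint speeds; "tau": joint torques, N m; "tcp_pos": TCP position; "tool_rot": TCP orientation; "force": force on the tool from outside, world axes, zero at the start; "moment": the same for the moment, N m; "width": finger opening in mm.
Only numpy, scipy, OpenCV 4.12 (cv2) and the standard library are available. Lean on these libraries where they do the work, as an engineer would, in place of code of your own. Each camera call takes 0.05 s, during which the arm holds its last target. There are 200 camera calls.

TASK

Fit up the column sample on the round welding turntable, ready for tacking: lay the square base plate in the middle of the turntable, stand the longer square tube on the plate, centred and squared up with it, lay the round flange ring centred on top of the tube, and finish with the knobbed steel weight standing centred on the ring. Set each piece down gently without dropping it, and leave the shorter tube, the hammer and the wire brush where they are.

Things in the scene. Friction and masses are not known exactly. Their poses are not given: they have to be found in the camera images.
- rotator_top (a point): Middle of the upper face of the turntable: a copper disc with a bright band round its edge, 121 mm across, on a squat green foot 112 mm across, fixed to the bench; it does not turn. This upper face is 50 mm above the bench. z is up.
- base_plate: Square base plate of bare steel, 60 x 60 x 15 mm, lying flat, with four small dark bolt marks near its corners; about 0.4 kg. Origin at the centre of its underside; x and y along its sides, z up.
- long_tube: The longer square tube of bare steel, standing upright, open at both ends: 40 x 40 mm outside, 4 mm wall, 65 mm tall; about 0.3 kg. Origin at the centre of its lower end; x and y square to its sides, z up along the tube.
- flange_ring: Round flat flange ring of bare steel, lying flat: 58 mm outside diameter, 26 mm bore, 15 mm thick; about 0.25 kg. Origin on its axis at its underside, z up.
- weight: Turned steel weight, standing upright, 70 mm tall, about 0.55 kg: a round foot 52 mm across and 24 mm high, above it a thin neck 18 mm across, then a cylindrical knob 28 mm across from 37 to 70 mm above its underside. Origin on its axis at its underside, z up.
- short_tube: The shorter square tube, not for this job: the same 40 x 40 mm section, but only 35 mm tall, standing upright; about 0.16 kg. Origin at the centre of its lower end, z up.
- hammer: Chipping hammer lying on the bench at the robot's left, not for this job: wooden handle along its x (24 mm thick, from 120 mm behind to 50 mm ahead of the origin), dark steel head across it, 100 mm long plus an 11 mm chisel tip, at x = 60 mm. Origin at its underside; 26 mm high.
- wire_brush: Wire brush lying on its back on the bench at the robot's right, brass bristles up, not for this job: wooden back 240 mm long along its x, up to 28 mm wide and 14 mm thick, bristles on its +x half to 34 mm height. Origin at the centre of its underside.
Mind the look-alikes: they are no part of the job. What is shaped like the weight but brown or green is not meant.

How it is judged (in metres and radians):
On the way, in this order (a step that is already met when the one before it is completed fails the run):
1. the base plate lies in the middle of the turntable, released (horizontal distance between base_plate and rotator_top below 0.015 m and z of base_plate in the frame of rotator_top between -0.005 and 0.005 m and angle between base_plate's own z axis and vertical below 0.08 rad and contact force between the fingers and base_plate below 0.1 N and linear speed of base_plate below 0.02 m/s), for 0.2 s.
2. the longer tube stands centred and square on the plate, released (all of step 1 and horizontal distance between long_tube and base_plate below 0.01 m and z of long_tube in the frame of base_plate between 0.01 and 0.02 m and angle between long_tube's own z axis and vertical below 0.08 rad and contact force between the fingers and long_tube below 0.1 N and linear speed of long_tube below 0.02 m/s and (angle between the x axis of long_tube and the x axis of base_plate, either way round below 0.21 rad or angle between the x axis of long_tube and the y axis of base_plate, either way round below 0.21 rad)), for 0.2 s.
3. the flange ring lies centred on the tube, released (all of step 2 and horizontal distance between flange_ring and long_tube below 0.01 m and z of flange_ring in the frame of long_tube between 0.06 and 0.07 m and angle between flange_ring's own z axis and vertical below 0.08 rad and contact force between the fingers and flange_ring below 0.1 N and linear speed of flange_ring below 0.02 m/s), for 0.2 s.
4. the weight stands centred on the ring, released (all of step 3 and horizontal distance between weight and flange_ring below 0.01 m and z of weight in the frame of flange_ring between 0.01 and 0.02 m and angle between weight's own z axis and vertical below 0.08 rad and contact force between the fingers and weight below 0.1 N and linear speed of weight below 0.02 m/s), for 0.2 s.
At the end, for the whole second after the job is handed in: Plate flat within 15 mm of the turntable's middle; long tube on it, ring on tube, weight on ring, each within 10 mm of the centre of the piece below, tube square to plate within 12 deg (any quarter turn); all upright within 4.5 deg, seated within 5 mm, released, at rest (all of step 4); the robot touches nothing.
It fails at once if a piece is dropped (falls free faster than 0.6 m/s, about 18 mm of fall) ((linear speed of base_plate above 0.6 m/s and contact force between the fingers and base_plate below 0.05 N) or (linear speed of long_tube above 0.6 m/s and contact force between the fingers and long_tube below 0.05 N) or (linear speed of flange_ring above 0.6 m/s and contact force between the fingers and flange_ring below 0.05 N) or (linear speed of weight above 0.6 m/s and contact force between the fingers and weight below 0.05 N)).
It fails at once if the shorter tube is moved by more than 30 mm (distance of short_tube from where it was at the start of the episode above 0.03 m).
It fails at once if the hammer is moved by more than 40 mm (distance of hammer from where it was at the start of the episode above 0.04 m).
It fails at once if the wire brush is moved by more than 40 mm (distance of wire_brush from where it was at the start of the episode above 0.04 m).
It also fails if it takes over 120 s, if anything falls off the work surface, if the arm or the gripper's body presses on something with over 40 N, if the wrist force passes 120 N, or if a joint passes its speed limit or range.

## Working session

There is one attempt and no reset: what is moved stays moved. The work goes in short steps, Python scripts to look and compute and a shell command to move; the robot and the scene stay as the last step left them, time stands still between calls to the robot, and variables do not carry over. Pictures are saved under pics/ and viewed, about 12 in all and at most 16, crops included, and the job is handed in when it is done.

```bash
ls; mkdir -p pics
python3 - <<'E'
from cell import telemetry,cams,arm
import cv2,numpy as np
s=telemetry.observe(); print({k:np.round(v,3).tolist() for k,v in s.items()}, arm.grip_depth)
for n in ("scene","side"):
    p,d=cams.grab_frame(n); cv2.imwrite(f"pics/{n}0.png",p[:,:,::-1]); np.savez(f"pics/{n}0.npz",p=p,d=d)
    c=cams.calibration(n); print(n,{k:np.round(v,3).tolist() for k,v in c.items()}, (d>0).mean())
E
```

```text
pics
{'clock': 0.0, 'joint_positions': [-0.027, 0.616, -0.013, 1.425, 0.008, 1.103, -0.04], 'qvel': [-0.002, -0.001, 0.001, 0.002, -0.0, -0.001, -0.001], 'tau': [0.001, -45.894, 0.209, -16.574, -0.061, 0.02, 0.0], 'tcp_pos': [649.159, 0.05, 194.407], 'tool_rot': [-0.001, 0.707, 0.707, -0.001], 'force': [-0.035, 0.341, 0.703], 'moment': [0.031, -0.04, -0.01], 'width': 92.914} 18.8
scene {'mtx': [[412.604, 0.0, 283.133], [0.0, 412.604, 206.874], [0.0, 0.0, 1.0]], 'dist_coeffs': [0.02, 0.0, 0.0, 0.0, 0.0], 'world_from_camera': [[0.498, 0.735, -0.461, 983.263], [0.867, -0.428, 0.254, -251.719], [-0.01, -0.526, -0.85, 949.303], [0.0, 0.0, 0.0, 1.0]]} 0.9958545918367347
side {'mtx': [[439.878, 0.0, 283.279], [0.0, 439.878, 206.648], [0.0, 0.0, 1.0]], 'dist_coeffs': [-0.101, 0.0, 0.0, 0.0, 0.0], 'world_from_camera': [[-0.941, -0.167, 0.294, 147.107], [-0.338, 0.469, -0.816, 968.734], [-0.002, -0.867, -0.498, 650.556], [0.0, 0.0, 0.0, 1.0]]} 0.9962074829931973
```

View pics/scene0.png

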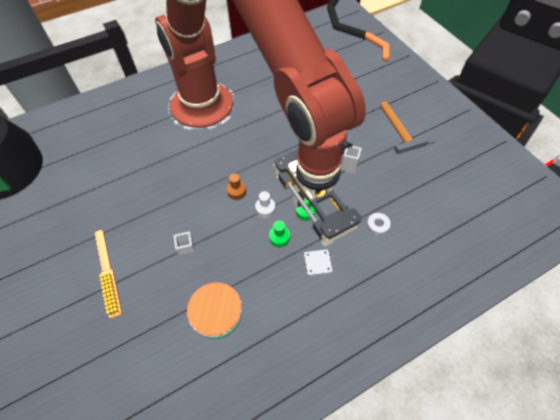

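View pics/side0.png

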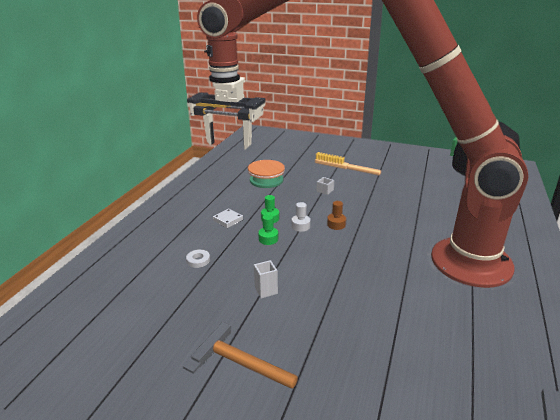

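Scene view candidates:
- **Weight:** steel at (264,203). Look-alikes are brown (236,186), green (280,233) and green (307,208).
- **Tubes:** one at (183,242) by the brush, apparently the short one, and one at (352,157) near the hammer, apparently the long one.
- **Plate, ring, turntable:** plate (318,262), ring (378,222), turntable (215,310).

Next I'll measure each piece and check its height.

```bash
cat > h.py <<'E'
import cv2,numpy as np
from cell import telemetry,cams
def ray(name,px,c=None):
    c=c or cams.calibration(name); K,D,T=(np.array(c[k],float) for k in("mtx","dist_coeffs","world_from_camera"))
    u=cv2.undistortPoints(np.array(px,float).reshape(-1,1,2),K,D).reshape(-1,2)
    r=np.c_[u,np.ones(len(u))]@T[:3,:3].T
    return T[:3,3],r           # r scaled to unit optical depth
def onplane(name,px,z,c=None):
    o,r=ray(name,px,c); return o+r*((z-o[2])/r[:,2])[:,None]
def cloud(name,d,c=None):
    h,w=d.shape; g=np.stack(np.meshgrid(np.arange(w),np.arange(h)),-1)
    o,r=ray(name,g,c); P=(o+r*d.reshape(-1,1)).reshape(h,w,3); P[d==0]=np.nan; return P
def top(P,m,z0,z1):
    q=P[m&(P[...,2]>z0)&(P[...,2]<z1)]; return q
E
python3 - <<'E'
from h import *
S={'scene':dict(turn=(215,310,32),plate=(318,262,20),ring=(378,222,16),weight=(264,203,15),tubeA=(183,242,14),tubeB=(352,157,13)),
'side':dict(turn=(266,172,25),plate=(228,217,18),ring=(198,258,16),weight=(301,216,18),tubeA=(325,186,12),tubeB=(266,278,22))}
for n in S:
    f=np.load(f'pics/{n}0.npz');P=cloud(n,f['d']);p=f['p'].astype(int)
    hsv=cv2.cvtColor(f['p'],cv2.COLOR_RGB2HSV)
    bench=P[300:400:5,250:400:5,2] if n=='scene' else P[300:330,100:180,2]; print(n,'bench z',np.nanmedian(bench),np.nanstd(bench))
    for k,(u,v,r) in S[n].items():
        m=np.zeros(f['d'].shape,bool);m[v-r:v+r,u-r:u+r]=1
        m&=(hsv[...,1]<45)&(hsv[...,2]>110) if k!='turn' else ((hsv[...,1]>110)&(p[...,0]>p[...,1]+50))
        q=P[m]; zt=np.nanpercentile(q[:,2],97); q=q[q[:,2]>zt-6]
        (cx,cy),(w,h),a=cv2.minAreaRect(q[:,:2].astype(np.float32))
        print(k,m.sum(),'ztop %.0f'%zt,'n',len(q),'rect c %.0f %.0f size %.0f %.0f ang %.0f'%(cx,cy,w,h,a),'mean',q[:,:2].mean(0).round(),'R %.0f'%np.hypot(cx,cy))
E
python3 - <<'E'
import cv2
a=cv2.imread('pics/scene0.png')[130:350,150:410]; cv2.imwrite('pics/crop0.png',cv2.resize(a,None,fx=2.7,fy=2.7,interpolation=cv2.INTER_CUBIC))
E
```

```text
scene bench z -1.4281744022966336 147.48515366040633
turn 2213 ztop 51 n 2123 rect c 646 -248 size 118 118 ang 1 mean [ 648. -248.] R 692
plate 1582 ztop 17 n 561 rect c 686 12 size 60 127 ang 68 mean [660.  21.] R 686
ring 989 ztop 16 n 275 rect c 641 219 size 55 56 ang 17 mean [642. 219.] R 678
weight 899 ztop 69 n 88 rect c 451 -13 size 26 28 ang 78 mean [452. -13.] R 452
tubeA 776 ztop 35 n 119 rect c 444 -243 size 43 42 ang 75 mean [ 444. -242.] R 506
tubeB 550 ztop 254 n 17 rect c 673 28 size 11 20 ang 6 mean [676.  27.] R 674
side bench z -1.1435402678100672 1.2460092272166972
turn 479 ztop 51 n 457 rect c 644 -243 size 115 120 ang 44 mean [ 642. -240.] R 688
plate 1235 ztop 15 n 262 rect c 652 26 size 63 61 ang 68 mean [651.  29.] R 653
ring 980 ztop 15 n 249 rect c 639 223 size 57 58 ang 20 mean [637. 225.] R 676
weight 1206 ztop 68 n 63 rect c 449 -11 size 25 29 ang 56 mean [448.  -9.] R 450
tubeA 549 ztop 34 n 73 rect c 442 -242 size 47 42 ang 78 mean [ 442. -239.] R 504
tubeB 1752 ztop 63 n 168 rect c 441 268 size 41 44 ang 43 mean [440. 269.] R 516
```

View pics/crop0.png

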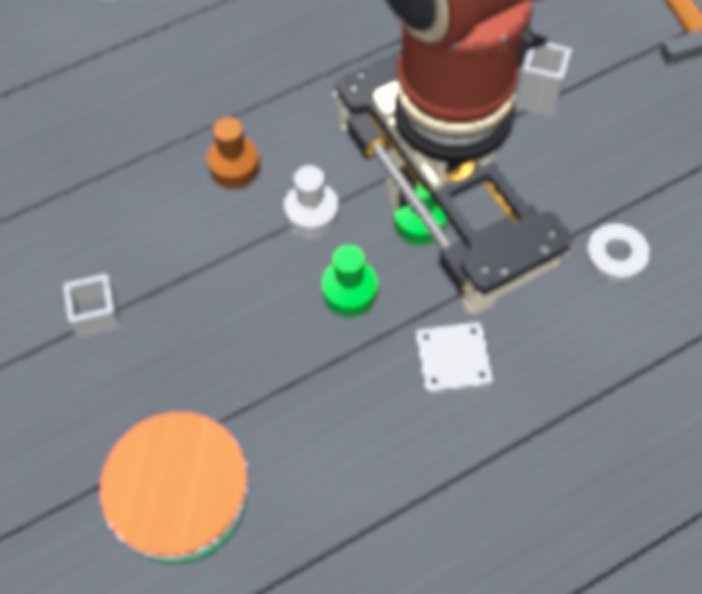

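The crop settles the choices: steel weight at scene (264,203), long tube at (352,157) with measured top z≈64, and short tube at (183,242) with top z≈35. The plate, ring and turntable also measure as described. Now the wrist view, to refine the plate.

```bash
cat >> h.py <<'E'
def wrist(tag):
    s=telemetry.observe(); c=cams.calibration('wrist'); p,d=cams.grab_frame('wrist')
    cv2.imwrite(f'pics/{tag}.png',p[:,:,::-1]); return s,c,p,d,cloud('wrist',d,c)
def find(P,p,xy,r,z0,z1,sat=60,val=90):
    """steel-coloured cloud points near xy in a height band -> rect"""
    hsv=cv2.cvtColor(p,cv2.COLOR_RGB2HSV)
    m=(np.hypot(P[...,0]-xy[0],P[...,1]-xy[1])<r)&(P[...,2]>z0)&(P[...,2]<z1)&(hsv[...,1]<sat)&(hsv[...,2]>val)
    m=cv2.morphologyEx(m.astype(np.uint8),cv2.MORPH_OPEN,np.ones((3,3)))>0
    q=P[m][:,:2].astype(np.float32)
    if len(q)<20: print('few',len(q)); return
    (x,y),sz,a=cv2.minAreaRect(q); (ex,ey),er=cv2.minEnclosingCircle(q); uv=np.argwhere(m).mean(0)[::-1]
    print(f'n {len(q)} rect {x:.1f} {y:.1f} size {sz[0]:.1f} {sz[1]:.1f} ang {a:.1f} | circ {ex:.1f} {ey:.1f} r {er:.1f} | z {np.median(P[m][:,2]):.1f} px {uv.round()}')
E
python3 - <<'E'
from h import *
s,c,p,d,P=wrist('w0'); print(np.round(s['tcp_pos'],1),np.round(c['world_from_camera'],2).tolist(),np.round(c['mtx'][0],0))
find(P,p,(652,24),55,10,22)
f=np.load('pics/scene0.npz');Q=cloud('scene',f['d'])
for u,v in((280,225),(307,202),(236,177)): print(Q[v,u].round())
E
```

```text
[649.3   0.  194.5] [[1.0, 0.0, -0.0, 649.76], [0.0, -0.97, -0.26, 70.87], [-0.0, 0.26, -0.97, 384.27], [0.0, 0.0, 0.0, 1.0]] [361.   0. 282.]
n 3335 rect 655.2 23.3 size 60.3 60.2 ang 67.8 | circ 655.0 23.5 r 41.7 | z 15.5 px [288. 160.]
[547. -21.  68.]
[525.  70.  70.]
[363. -49.  68.]
```

View pics/w0.png

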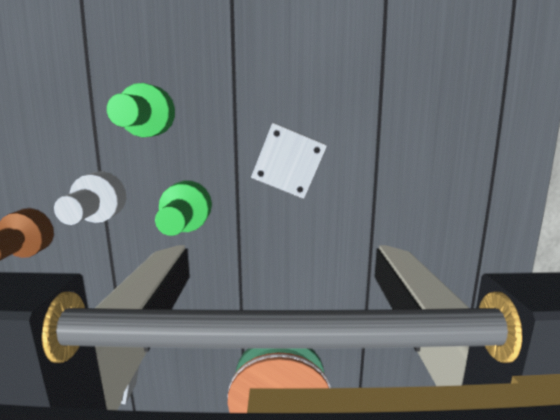

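The picture shows the plate at px (288,160), 60.3 x 60.2 mm in the cloud at the right height, turned −22°. The green weights stand clear of where the fingers will go. I'll move above it, turn, and check again.

```bash
python3 -m jog '[[[0.002,0.008,-0.01,-7],[0.004,0.016,-0.03,-14],[0.006,0.023,-0.06,-22],[0.006,0.023,-0.09,-22],[0.006,0.023,-0.11,-22],[0.006,0.023,-0.11,-22],[0.006,0.023,-0.11,-22]]]' 0.093 30
python3 - <<'E'
from h import *
s,c,p,d,P=wrist('w1'); print(np.round(s['tcp_pos'],1))
find(P,p,(655,23),50,9,22)
E
```

```text
clock: 0.85
tcp_pos: [655.5, 22.9, 84.7]
tool_rot: [-0.001, 0.829, 0.559, -0.001]
force: [0.4, 0.2, 0.1]
width: 92.9
[655.5  22.9  84.7]
n 6142 rect 655.4 23.3 size 60.2 60.2 ang 67.9 | circ 655.7 23.4 r 41.7 | z 15.5 px [281. 209.]
```

```bash
python3 -m jog '[[[0,0,-0.03,0],[0,0,-0.06,0],[0,0,-0.075,0],[0,0,-0.08,0],[0,0,-0.08,0],[0,0,-0.08,0]]]' 0.093 30; python3 -m jog '[[[0,0,0,0],[0,0,0,0],[0,0,0,0],[0,0,0,0],[0,0,0,0],[0,0,0,0]]]' 0.0 30
```

```text
clock: 1.5
tcp_pos: [657.7, 22.9, 7.3]
tool_rot: [0.001, 0.829, 0.559, 0.002]
force: [0.1, 1.3, 0.1]
width: 92.9
clock: 2.1
tcp_pos: [657.6, 22.9, 7.3]
tool_rot: [0.0, 0.829, 0.559, 0.002]
force: [0.4, -1.0, -0.4]
width: 49.4
```

Run:
```python
from h import *
s,c,p,d,P=wrist('w2'); print({k:np.round(s[k],3).tolist() for k in('tcp_pos','tool_rot','width','joint_positions')})
find(P,p,(655,23),50,9,22)
```

```text
{'tcp_pos': [657.637, 22.916, 7.31], 'tool_rot': [0.0, 0.829, 0.559, 0.002], 'width': 49.366, 'joint_positions': [-0.107, 0.835, 0.069, 1.576, -0.078, 0.731, -0.387]}
n 11074 rect 655.4 22.9 size 61.0 60.4 ang 67.7 | circ 655.5 23.1 r 42.0 | z 15.6 px [279. 245.]
```

View pics/w2.png

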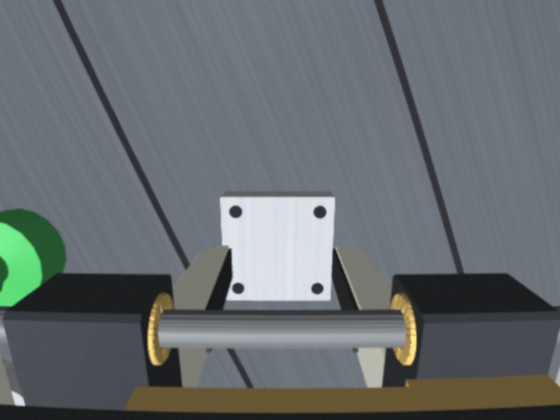

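Run:
```python
from h import *
s,c,p,d,P=wrist('w3'); print(np.round(s['tcp_pos'],1),s['width'],s['force'])
for u,v in((231,249),(228,255),(236,255),(225,262),(335,250),(338,255),(345,262),(280,250),(190,260)): print(u,v,P[v,u].round(1))
m=(np.abs(P[...,0]-655)<70)&(np.abs(P[...,1]-23)<60)&(P[...,2]>20)&(P[...,2]<60)
q=P[m]; e=np.array([np.cos(np.radians(-22.2)),np.sin(np.radians(-22.2))]); n=np.array([-e[1],e[0]])
L=np.c_[(q[:,:2]-[655.4,23])@e,(q[:,:2]-[655.4,23])@n,q[:,2]]
for a in(-1,1):
    k=L[L[:,0]*a>0]; print(a,len(k),np.percentile(k,[0,5,50,95,100],axis=0).round(1).tolist())
```

```text
[657.6  22.9   7.3] 45.54679685074018 [-0.50922901 -0.59625369  0.36340301]
231 249 [638.1  38.9  34.3]
228 255 [638.4  39.7  44.2]
236 255 [634.1  29.2  16.2]
225 262 [638.3  39.8  52.3]
335 250 [684.4  21.1  38. ]
338 255 [684.9  21.1  44.5]
345 262 [686.6  20.3  52.3]
280 250 [657.1  23.   16.1]
190 260 [603.7  31.6   1.6]
-1 1052 [[-35.3, -9.0, 29.7], [-33.4, -5.3, 33.8], [-24.0, 8.6, 48.0], [-20.4, 9.2, 58.9], [-20.3, 9.6, 59.9]]
1 1062 [[24.9, -8.1, 29.5], [25.1, -5.2, 33.5], [28.8, 8.9, 48.3], [38.4, 9.4, 59.0], [40.1, 9.9, 59.9]]
```

Run:
```python
from h import *
p,d=cams.grab_frame('side'); P=cloud('side',d); np.savez('pics/side1.npz',p=p,d=d)
cv2.imwrite('pics/side1.png',cv2.resize(p[150:270,160:320,::-1],None,fx=5,fy=5,interpolation=cv2.INTER_CUBIC)); print(telemetry.observe()['width'])
```

```text
37.49768406153879
```

View pics/side1.png

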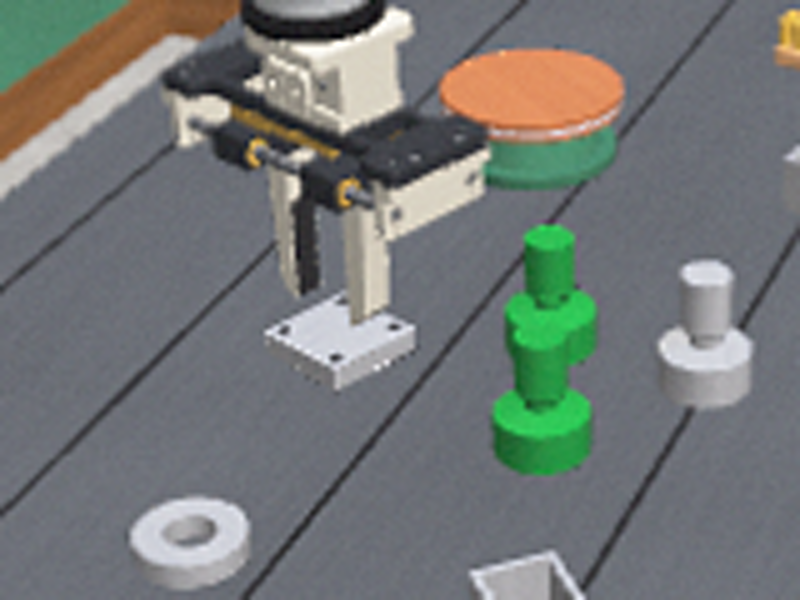

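Run:
```python
from h import *
f=np.load('pics/side1.npz');P=cloud('side',f['d'])
for v in range(200,217,2): print(v,P[v,[230,232,235]].round(0).tolist())
f=np.load('pics/side0.npz');P=cloud('side',f['d'])
for v in range(136,152,2): print(v,P[v,[246,248]].round(0).tolist())
```

```text
200 [[633.0, 43.0, 77.0], [624.0, 48.0, 81.0], [621.0, 37.0, 76.0]]
202 [[634.0, 42.0, 70.0], [625.0, 48.0, 74.0], [621.0, 38.0, 70.0]]
204 [[635.0, 40.0, 62.0], [625.0, 48.0, 68.0], [622.0, 37.0, 63.0]]
206 [[635.0, 41.0, 57.0], [626.0, 47.0, 62.0], [622.0, 37.0, 57.0]]
208 [[634.0, 43.0, 52.0], [628.0, 44.0, 53.0], [622.0, 37.0, 51.0]]
210 [[636.0, 41.0, 44.0], [628.0, 45.0, 47.0], [623.0, 37.0, 44.0]]
212 [[636.0, 42.0, 38.0], [627.0, 46.0, 42.0], [626.0, 31.0, 34.0]]
214 [[637.0, 40.0, 30.0], [644.0, 16.0, 15.0], [637.0, 10.0, 13.0]]
216 [[645.0, 25.0, 14.0], [640.0, 24.0, 14.0], [633.0, 19.0, 13.0]]
136 [[594.0, 6.0, 251.0], [586.0, 11.0, 254.0]]
138 [[593.0, 9.0, 247.0], [588.0, 8.0, 247.0]]
140 [[594.0, 7.0, 240.0], [588.0, 7.0, 241.0]]
142 [[592.0, 11.0, 236.0], [586.0, 13.0, 238.0]]
144 [[593.0, 10.0, 231.0], [588.0, 9.0, 231.0]]
146 [[592.0, 12.0, 226.0], [588.0, 8.0, 225.0]]
148 [[594.0, 10.0, 219.0], [815.0, -484.0, -1.0]]
150 [[815.0, -465.0, -2.0], [805.0, -462.0, -0.0]]
```

The side view shows the finger tips at about z = 28, hovering over the plate while the state says 7.3. The fingers closed to under 49 mm without touching anything. So the real tips end about 21 mm above the reported TCP, at both this pose and the start pose. From here I'll go by the seen tips. Next: open, centre, and lower.

```bash
python3 -m jog '[[[0,0,0.006,0],[-0.002,0,0.006,0],[-0.002,0,0.006,0],[-0.002,0,0.006,0],[-0.002,0,0.006,0],[-0.002,0,0.006,0],[-0.002,0,0.006,0],[-0.002,0,0.006,0],[-0.002,0,0.006,0]]]' 0.093 30
python3 - <<'E'
from h import *
s,c,p,d,P=wrist('w4'); print(np.round(s['tcp_pos'],1),s['width'])
find(P,p,(655,23),50,9,22)
e=np.array([np.cos(np.radians(-22.2)),np.sin(np.radians(-22.2))]); n=np.array([-e[1],e[0]])
m=(np.abs(P[...,0]-655)<110)&(np.abs(P[...,1]-23)<90)&(P[...,2]>20)&(P[...,2]<70)
q=P[m];L=np.c_[(q[:,:2]-[655.4,23])@e,(q[:,:2]-[655.4,23])@n,q[:,2]]
for a in(-1,1):
    k=L[(L[:,0]*a>0)&(abs(L[:,0])<75)]; print(a,len(k),np.percentile(k,[0,5,50,95,100],axis=0).round(1).tolist())
E
```

```text
clock: 3.15
tcp_pos: [655.7, 22.9, 13.2]
tool_rot: [0.0, 0.829, 0.559, 0.002]
force: [-0.1, 0.4, -0.0]
width: 92.7
[655.7  22.9  13.2] 92.69143221999198
n 10776 rect 655.6 23.3 size 60.1 60.3 ang 67.8 | circ 655.5 23.2 r 42.0 | z 15.6 px [281. 241.]
-1 3777 [[-75.0, -106.7, 20.0], [-74.0, -97.3, 23.5], [-61.2, -68.1, 40.8], [-45.7, 8.1, 67.0], [-45.2, 8.6, 70.0]]
1 1609 [[46.3, -8.9, 35.5], [46.7, -6.7, 39.9], [48.3, 7.4, 56.7], [59.7, 8.6, 68.7], [61.9, 9.1, 70.0]]
```

```bash
python3 -m jog '[[[0,0,-0.015,0],[0,0,-0.025,0],[0,0,-0.03,0],[0,0,-0.03,0],[0,0,-0.03,0]]]' 0.093 30; python3 -m jog '[[[0,0,0,0],[0,0,0,0],[0,0,0,0],[0,0,0,0],[0,0,0,0],[0,0,0,0],[0,0,0,0],[0,0,0,0]]]' 0.0 30
```

```text
clock: 3.7
tcp_pos: [655.6, 22.9, -17.1]
tool_rot: [0.0, 0.829, 0.559, 0.001]
force: [-0.4, -0.4, -0.5]
width: 93.1
clock: 4.5
tcp_pos: [655.6, 22.9, -16.9]
tool_rot: [0.0, 0.829, 0.559, 0.001]
force: [-0.3, 0.6, 1.3]
width: 59.5
```

Plate gripped: width reads 59.5 and the tips are about 5 mm above its underside. I'll lift, carry it past the turntable, and measure the disc with the wrist camera.

```bash
python3 -m jog '[[[0,0,0.03,0],[0,0,0.07,0],[0,0,0.1,0],[0,-0.02,0.105,0],[-0.005,-0.06,0.105,0],[-0.01,-0.105,0.105,0],[-0.018,-0.15,0.105,0],[-0.024,-0.195,0.105,0],[-0.03,-0.24,0.105,0],[-0.036,-0.285,0.105,0],[-0.04,-0.325,0.105,0],[-0.042,-0.345,0.105,0],[-0.042,-0.348,0.105,0],[-0.042,-0.348,0.105,0],[-0.042,-0.348,0.105,0]]]' 0.0 30
python3 - <<'E'
from h import *
s,c,p,d,P=wrist('w5'); print(np.round(s['tcp_pos'],1),s['width'])
hsv=cv2.cvtColor(p,cv2.COLOR_RGB2HSV)
m=(hsv[...,0]<18)&(hsv[...,1]>100)&(P[...,2]>44)&(P[...,2]<56); m=cv2.morphologyEx(m.astype(np.uint8),cv2.MORPH_OPEN,np.ones((3,3)))>0
q=P[m][:,:2].astype(np.float32); print(len(q),cv2.minEnclosingCircle(q),q.min(0),q.max(0),np.median(P[m][:,2]))
E
```

```text
clock: 6.0
tcp_pos: [614.6, -321.0, 87.4]
tool_rot: [-0.001, 0.828, 0.561, 0.002]
force: [-0.6, 1.0, -4.8]
width: 59.6
[ 614.6 -321.    87.4] 59.56165004174764
30439 ((645.9224853515625, -248.11495971679688), 59.880035400390625) [ 586.5052  -307.64624] [ 705.7732  -188.25772] 50.598813156872524
```

View pics/w5.png

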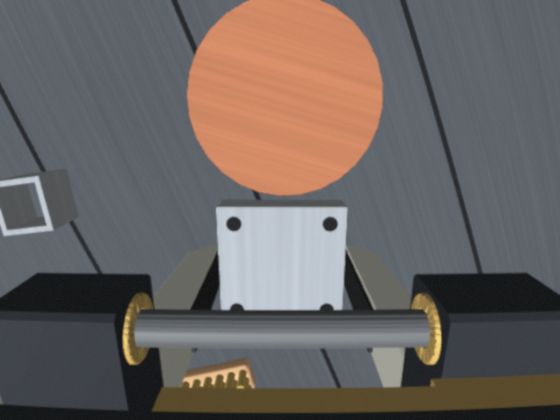

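The full disc is visible, centred at (645.9, −248.1) with top z = 50.6. The plate is level in the jaws.

```bash
python3 -m jog '[[[0.012,0.03,0,0],[0.026,0.06,0,0],[0.031,0.073,0,0],[0.031,0.073,-0.02,0],[0.031,0.073,-0.04,0],[0.031,0.073,-0.048,0],[0.031,0.073,-0.048,0],[0.031,0.073,-0.048,0]]]' 0.0 30
```

```text
clock: 6.85
tcp_pos: [646.5, -247.9, 40.4]
tool_rot: [-0.0, 0.828, 0.561, 0.003]
force: [-0.7, -0.0, -3.6]
width: 59.2
```

```bash
python3 -m jog '[[[0,0,-0.003,0],[0,0,-0.005,0],[0,0,-0.0065,0],[0,0,-0.0065,0],[0,0,-0.0065,0]]]' 0.0 30
```

```text
clock: 7.35
tcp_pos: [646.4, -248.0, 34.0]
tool_rot: [-0.0, 0.828, 0.561, 0.003]
force: [-0.5, -0.7, -4.2]
width: 59.6
```

```bash
python3 -m jog '[[[0,0,-0.001,0],[0,0,-0.002,0],[0,0,-0.002,0]]]' 0.0 20
```

```text
clock: 7.65
tcp_pos: [646.7, -248.1, 33.1]
tool_rot: [-0.0, 0.828, 0.561, 0.003]
force: [-2.0, 1.2, 3.3]
width: 59.6
```

Contact: the force went from −4 to +3 N. Release and rise.

```bash
python3 -m jog '[[[0,0,0,0],[0,0,0,0],[0,0,0,0],[0,0,0,0],[0,0,0.0,0],[0,0,0.02,0],[0,0,0.06,0],[-0.02,-0.045,0.08,0],[-0.03,-0.07,0.08,0],[-0.03,-0.07,0.08,0],[-0.03,-0.07,0.08,0]]]' 0.093 20
python3 - <<'E'
from h import *
s,c,p,d,P=wrist('w6'); print(np.round(s['tcp_pos'],1),s['width'])
find(P,p,(646,-248),45,58,72)
E
```

```text
clock: 8.75
tcp_pos: [616.1, -318.8, 113.0]
tool_rot: [-0.0, 0.828, 0.56, 0.003]
force: [1.3, 0.7, -0.3]
width: 92.8
[ 616.1 -318.8  113. ] 92.84418103269235
n 8718 rect 646.7 -248.0 size 59.0 60.0 ang 68.2 | circ 646.5 -248.0 r 41.5 | z 65.6 px [284. 102.]
```

Plate seated at (646.6, −248.0), 0.7 mm off centre, turned −21.8°. Now over to the long tube.

```bash
python3 -m jog '[[[-0.01,0.03,0.03,0],[-0.024,0.07,0.04,-3],[-0.04,0.11,0.04,-6],[-0.056,0.15,0.04,-9],[-0.072,0.19,0.04,-12],[-0.088,0.23,0.04,-15],[-0.104,0.27,0.04,-18],[-0.12,0.31,0.04,-21],[-0.138,0.35,0.04,-25],[-0.156,0.39,0.04,-25],[-0.174,0.43,0.04,-25],[-0.192,0.47,0.04,-25],[-0.21,0.51,0.03,-25],[-0.226,0.539,0.03,-25],[-0.226,0.539,0.03,-25],[-0.226,0.539,0.03,-25],[-0.226,0.539,0.03,-25]]]' 0.093 30
python3 - <<'E'
from h import *
s,c,p,d,P=wrist('w7'); print(np.round(s['tcp_pos'],1),s['width'])
find(P,p,(441,268),40,56,72)
E
```

```text
clock: 10.5
tcp_pos: [391.1, 221.7, 142.6]
tool_rot: [-0.0, 0.93, 0.369, 0.004]
force: [-0.0, 0.1, -0.3]
width: 92.3
[391.1 221.7 142.6] 92.32633567078166
n 1231 rect 443.3 265.9 size 39.9 39.8 ang 42.3 | circ 443.1 266.1 r 27.8 | z 65.5 px [286. 117.]
```

View pics/w7.png

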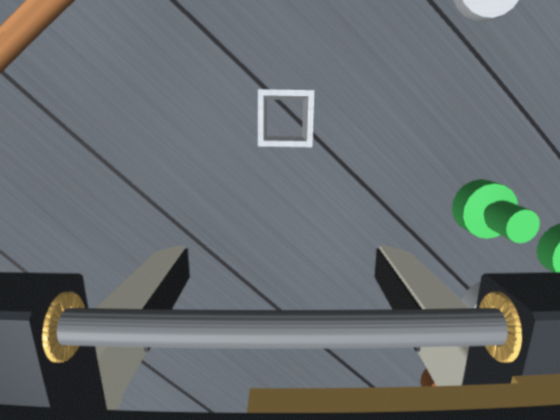

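The picture shows the tube at px (286,117), 39.9 x 39.8 mm with its top at z 65.5. That makes it the long one, at (443.3, 265.9), turned 42.3° (−47.7°). The hammer handle stays at the upper left, clear.

```bash
python3 -m jog '[[[0.026,0.022,0,-0.5],[0.052,0.044,-0.01,-1],[0.052,0.044,-0.04,-1],[0.052,0.044,-0.07,-1],[0.052,0.044,-0.09,-1],[0.052,0.044,-0.09,-1],[0.052,0.044,-0.09,-1]]]' 0.093 30
python3 - <<'E'
from h import *
s,c,p,d,P=wrist('w8'); print(np.round(s['tcp_pos'],1),s['width'])
find(P,p,(443,266),32,60,70)
E
```

```text
clock: 11.25
tcp_pos: [444.2, 264.3, 52.9]
tool_rot: [0.0, 0.933, 0.359, 0.004]
force: [0.0, -0.9, 0.1]
width: 93.2
[444.2 264.3  52.9] 93.19368339557249
n 2533 rect 443.2 266.1 size 41.1 40.1 ang 42.6 | circ 443.1 266.1 r 28.3 | z 65.4 px [276. 250.]
```

```bash
python3 -m jog '[[[-0.001,0.002,-0.01,0],[-0.001,0.002,-0.03,0],[-0.001,0.002,-0.045,0],[-0.001,0.002,-0.046,0],[-0.001,0.002,-0.046,0]]]' 0.093 30;  python3 -m jog '[[[0,0,0,0],[0,0,0,0],[0,0,0,0],[0,0,0,0],[0,0,0,0],[0,0,0,0],[0,0,0,0],[0,0,0,0],[0,0,0,0],[0,0,0,0]]]' 0.0 30
```

```text
clock: 11.8
tcp_pos: [443.9, 267.1, 7.9]
tool_rot: [-0.0, 0.933, 0.359, 0.005]
force: [0.5, -0.2, -0.3]
width: 93.1
clock: 12.8
tcp_pos: [443.9, 267.1, 7.9]
tool_rot: [-0.0, 0.933, 0.359, 0.005]
force: [-0.6, 0.2, -0.2]
width: 40.2
```

Gripped (40.2). Lift, carry and turn +26°.

```bash
python3 -m jog '[[[0,0,0.03,0],[0,0,0.07,0],[0.004,-0.01,0.11,0],[0.015,-0.035,0.125,3],[0.03,-0.075,0.125,6],[0.046,-0.115,0.125,9],[0.062,-0.155,0.125,12],[0.078,-0.195,0.125,15],[0.094,-0.235,0.125,18],[0.11,-0.275,0.125,21],[0.126,-0.315,0.125,24],[0.142,-0.355,0.125,26],[0.158,-0.395,0.125,26],[0.174,-0.435,0.125,26],[0.19,-0.475,0.125,26],[0.2,-0.505,0.12,26],[0.203,-0.514,0.11,26],[0.203,-0.514,0.1,26],[0.203,-0.514,0.1,26],[0.203,-0.514,0.1,26]]]' 0.0 30
python3 - <<'E'
from h import *
s,c,p,d,P=wrist('w9'); print(np.round(s['tcp_pos'],1),s['width'])
find(P,p,s['tcp_pos'][:2],32,s['tcp_pos'][2]+50,s['tcp_pos'][2]+65)
find(P,p,(646,-248),45,58,70)
E
```

```text
clock: 14.8
tcp_pos: [646.6, -243.5, 107.2]
tool_rot: [-0.003, 0.828, 0.561, 0.005]
force: [0.5, -0.7, -2.3]
width: 40.4
[ 646.6 -243.5  107.2] 40.351972261814424
n 3644 rect 648.1 -239.9 size 30.3 62.2 ang 68.4 | circ 649.4 -236.7 r 31.1 | z 164.6 px [281. 268.]
n 2838 rect 647.2 -247.1 size 58.5 60.1 ang 68.4 | circ 648.7 -243.5 r 38.3 | z 65.5 px [285. 208.]
```

View pics/w9.png

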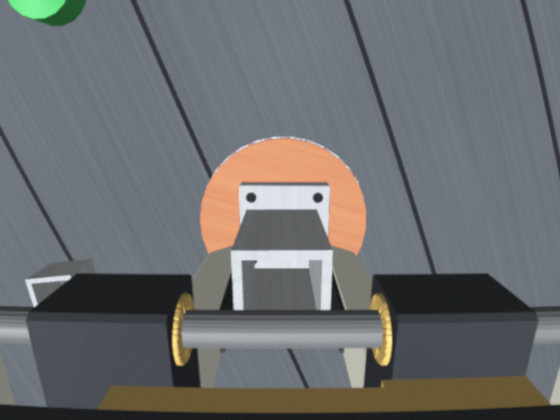

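The tube hangs squared up over the plate at px (281,270), with its sides parallel to the plate's edges. Lower it and correct y.

```bash
python3 -m jog '[[[0,-0.003,-0.01,0],[0,-0.0035,-0.02,0],[0,-0.0035,-0.028,0],[0,-0.0035,-0.03,0],[0,-0.0035,-0.03,0],[0,-0.0035,-0.03,0]]]' 0.0 30
```

```text
clock: 15.45
tcp_pos: [647.4, -247.7, 78.2]
tool_rot: [-0.002, 0.828, 0.561, 0.005]
force: [-0.1, 0.4, -1.7]
width: 40.0
```

```bash
python3 -m jog '[[[0,0.001,-0.002,0],[0,0.001,-0.0035,0],[0,0.001,-0.004,0],[0,0.001,-0.004,0]]]' 0.0 30; python3 -m jog '[[[0,0,-0.001,0],[0,0,-0.001,0],[0,0,-0.001,0]]]' 0.0 20
```

```text
clock: 15.85
tcp_pos: [647.4, -246.6, 74.1]
tool_rot: [-0.002, 0.828, 0.561, 0.005]
force: [-0.2, 0.3, -2.6]
width: 39.8
clock: 16.15
tcp_pos: [647.3, -246.7, 73.1]
tool_rot: [-0.002, 0.828, 0.561, 0.005]
force: [0.2, -0.3, -2.1]
width: 40.0
```

```bash
python3 -m jog '[[[0,0,-0.001,0],[0,0,-0.001,0]]]' 0.0 20; python3 -m jog '[[[0,0,-0.001,0],[0,0,-0.001,0]]]' 0.0 20
```

```text
clock: 16.35
tcp_pos: [647.4, -246.6, 73.0]
tool_rot: [-0.002, 0.828, 0.561, 0.005]
force: [-1.0, 1.1, 2.4]
width: 39.9
clock: 16.55
tcp_pos: [647.5, -246.6, 73.0]
tool_rot: [-0.002, 0.828, 0.561, 0.005]
force: [-2.5, 1.2, 6.2]
width: 39.5
```

```bash
python3 -m jog '[[[0,0,0.001,0],[0,0,0.001,0],[0,0,0.001,0],[0,0,0.001,0],[0,0,0.001,0],[0,0,0.001,0],[0,0,0.001,0],[0,0,0.03,0],[0,0,0.07,0],[0,0,0.1,0],[-0.015,-0.04,0.1,0],[-0.03,-0.08,0.1,0],[-0.03,-0.08,0.1,0],[-0.03,-0.08,0.1,0]]]' 0.093 20
python3 - <<'E'
from h import *
s,c,p,d,P=wrist('w10'); print(np.round(s['tcp_pos'],1),s['width'])
find(P,p,(646,-248),40,122,138)
find(P,p,(646,-248),45,58,72)
E
```

```text
clock: 17.95
tcp_pos: [616.3, -328.6, 172.8]
tool_rot: [-0.002, 0.829, 0.56, 0.005]
force: [0.2, 0.5, 0.2]
width: 92.8
[ 616.3 -328.6  172.8] 92.84925089505408
n 1779 rect 646.7 -248.1 size 40.1 40.4 ang 68.2 | circ 647.0 -248.4 r 28.0 | z 130.5 px [278.  87.]
n 3254 rect 646.7 -248.1 size 59.4 60.3 ang 68.1 | circ 646.5 -248.0 r 41.7 | z 65.6 px [279. 101.]
```

Tube and plate are concentric within 0.1 mm and square (68.2° against 68.1°), with the tube top at z 130.5. Next the ring.

```bash
python3 -m jog '[[[0,0.03,0,0],[0,0.07,0,0],[0,0.11,0,0],[0,0.155,0,0],[0,0.2,0,0],[0,0.245,-0.01,0],[0,0.29,-0.02,0],[0,0.335,-0.03,0],[0,0.38,-0.04,0],[0,0.425,-0.05,0],[0,0.465,-0.06,0],[0,0.485,-0.065,0],[0,0.485,-0.065,0],[0,0.485,-0.065,0]]]' 0.093 30
python3 - <<'E'
from h import *
s,c,p,d,P=wrist('w11'); print(np.round(s['tcp_pos'],1),s['width'])
find(P,p,(640,221),45,9,22)
E
```

```text
clock: 19.4
tcp_pos: [617.2, 159.2, 107.8]
tool_rot: [-0.002, 0.827, 0.562, 0.006]
force: [0.3, -0.9, -0.1]
width: 93.2
[617.2 159.2 107.8] 93.24535062568935
n 3605 rect 640.6 220.1 size 56.5 57.3 ang 67.8 | circ 640.7 219.9 r 28.9 | z 15.6 px [280. 121.]
```

```bash
python3 -m jog '[[[0.012,0.03,0,0],[0.023,0.06,-0.01,0],[0.0235,0.0607,-0.04,0],[0.0235,0.0607,-0.07,0],[0.0235,0.0607,-0.07,0],[0.0235,0.0607,-0.07,0]]]' 0.093 30
python3 - <<'E'
from h import *
s,c,p,d,P=wrist('w12'); print(np.round(s['tcp_pos'],1),s['width'])
find(P,p,(640,220),45,9,22)
E
```

```text
clock: 20.05
tcp_pos: [642.1, 215.7, 38.7]
tool_rot: [-0.001, 0.829, 0.559, 0.006]
force: [0.2, 0.0, 0.1]
width: 93.1
[642.1 215.7  38.7] 93.0551097977881
n 5291 rect 640.8 220.5 size 57.0 56.9 ang 26.2 | circ 640.7 220.1 r 28.9 | z 15.5 px [276. 223.]
```

```bash
python3 -m jog '[[[-0.0014,0.0044,-0.01,0],[-0.0014,0.0044,-0.03,0],[-0.0014,0.0044,-0.048,0],[-0.0014,0.0044,-0.054,0],[-0.0014,0.0044,-0.054,0]]]' 0.093 30;  python3 -m jog '[[[0,0,0,0],[0,0,0,0],[0,0,0,0],[0,0,0,0],[0,0,0,0],[0,0,0,0],[0,0,0,0],[0,0,0,0]]]' 0.0 30
```

```text
clock: 20.6
tcp_pos: [641.4, 220.8, -14.3]
tool_rot: [-0.001, 0.829, 0.559, 0.007]
force: [0.8, 0.0, -0.3]
width: 92.7
clock: 21.4
tcp_pos: [641.4, 220.9, -14.0]
tool_rot: [-0.001, 0.829, 0.559, 0.007]
force: [-0.5, 0.3, 2.9]
width: 55.9
```

Width 55.9 is a little under the 58 mm diameter. I'll check the hold before lifting far.

```bash
python3 -m jog '[[[0,0,0.005,0],[0,0,0.01,0],[0,0,0.015,0],[0,0,0.015,0],[0,0,0.015,0]]]' 0.0 30
python3 - <<'E'
from h import *
s,c,p,d,P=wrist('w13'); print(np.round(s['tcp_pos'],1),s['width'],s['force'])
find(P,p,(641,220),34,20,38)
cv2.imwrite('pics/w13c.png',cv2.resize(p[130:330,150:410,::-1],None,fx=2.5,fy=2.5))
q=P[(np.hypot(P[...,0]-640.7,P[...,1]-220)<27)&(P[...,2]>20)&(P[...,2]<40)]
A=np.c_[q[:,:2]-[640.7,220],np.ones(len(q))]; print('slope',np.linalg.lstsq(A,q[:,2],rcond=None)[0])
E
```

```text
clock: 21.9
tcp_pos: [641.5, 220.9, 1.1]
tool_rot: [-0.001, 0.829, 0.559, 0.007]
force: [0.1, -0.5, -2.0]
width: 55.8
[641.5 220.9   1.1] 55.80311398911757 [ 0.14564395 -0.50848406 -1.9958192 ]
n 8754 rect 642.1 222.4 size 52.1 65.5 ang 68.6 | circ 642.8 224.3 r 33.0 | z 30.5 px [281. 259.]
slope [6.42550014e-03 1.92720230e-02 3.02369241e+01]
```

View pics/w13c.png

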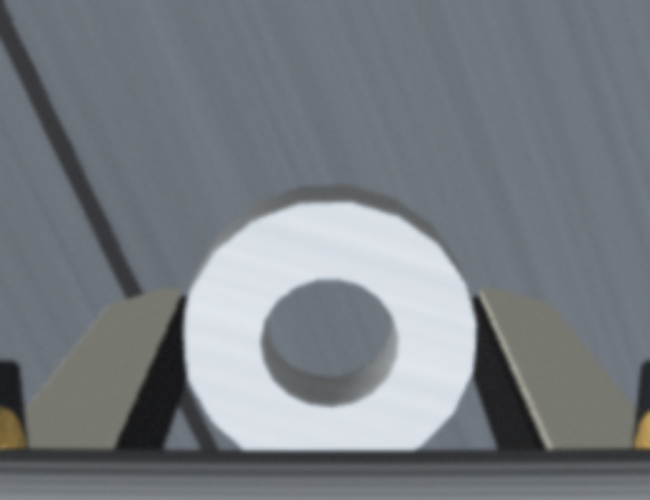

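The ring sits level and symmetric in the jaws. The 55.9 reading fits a slightly faceted rim. I'll work out its centre in the jaws from the visible rim.

Run:
```python
from h import *
from scipy.optimize import least_squares
s,c,p,d,P=wrist('w14')
g=cv2.cvtColor(p,cv2.COLOR_RGB2GRAY); hsv=cv2.cvtColor(p,cv2.COLOR_RGB2HSV)
m=((hsv[...,1]<40)&(g>185)&(abs(P[...,2]-30.5)<2.5)).astype(np.uint8)
cs,_=cv2.findContours(m,cv2.RETR_EXTERNAL,cv2.CHAIN_APPROX_NONE); k=max(cs,key=cv2.contourArea).reshape(-1,2); k=k[(k[:,1]<300)]
X=onplane('wrist',k,30.5,c)[:,:2]
r=least_squares(lambda a:np.hypot(X[:,0]-a[0],X[:,1]-a[1])-a[2],[641,220,29],loss='soft_l1').x
print(len(k),r,np.round(s['tcp_pos'],1))
```

```text
230 [640.96814858 219.75045011  27.8358168 ] [641.3 220.8   0.9]
```

```bash
python3 -m jog '[[[0,0,0.04,0],[0,0,0.085,0],[0,-0.01,0.125,0],[0,-0.035,0.145,0],[0,-0.075,0.145,0],[0,-0.12,0.145,0],[0.001,-0.165,0.145,0],[0.002,-0.21,0.145,0],[0.003,-0.255,0.145,0],[0.004,-0.3,0.145,0],[0.005,-0.345,0.145,0],[0.005,-0.39,0.145,0],[0.0055,-0.43,0.145,0],[0.0055,-0.458,0.145,0],[0.0055,-0.468,0.145,0],[0.0055,-0.468,0.145,0],[0.0055,-0.468,0.14,0],[0.0055,-0.468,0.14,0]]]' 0.0 30
```

```text
clock: 23.8
tcp_pos: [646.9, -243.2, 139.7]
tool_rot: [-0.002, 0.828, 0.561, 0.007]
force: [-0.5, 1.1, -1.8]
width: 55.8
```

```bash
python3 -m jog '[[[0,-0.0038,-0.005,0],[0,-0.0038,-0.012,0],[0,-0.0038,-0.018,0],[0,-0.0038,-0.019,0],[0,-0.0038,-0.019,0]]]' 0.0 30
```

```text
clock: 24.3
tcp_pos: [646.6, -246.9, 120.2]
tool_rot: [-0.003, 0.828, 0.561, 0.006]
force: [0.5, 0.5, -2.0]
width: 56.1
```

```bash
python3 -m jog '[[[0.0005,0,-0.001,0],[0.0005,0,-0.002,0],[0.0005,0,-0.003,0],[0.0005,0,-0.003,0]]]' 0.0 30; python3 -m jog '[[[0,0,-0.001,0],[0,0,-0.001,0]]]' 0.0 20
```

```text
clock: 24.7
tcp_pos: [647.0, -246.9, 117.1]
tool_rot: [-0.003, 0.828, 0.561, 0.006]
force: [-0.2, -0.3, -2.5]
width: 56.1
clock: 24.9
tcp_pos: [647.1, -246.9, 116.1]
tool_rot: [-0.003, 0.828, 0.561, 0.006]
force: [-0.4, -0.1, -1.9]
width: 56.0
```

```bash
python3 -m jog '[[[0,0,-0.001,0],[0,0,-0.001,0]]]' 0.0 20; python3 -m jog '[[[0,0,-0.0007,0],[0,0,-0.0007,0]]]' 0.0 20
```

```text
clock: 25.1
tcp_pos: [647.3, -247.0, 116.0]
tool_rot: [-0.002, 0.828, 0.561, 0.007]
force: [-1.7, 0.5, 1.4]
width: 56.4
clock: 25.3
tcp_pos: [647.3, -246.9, 116.0]
tool_rot: [-0.002, 0.828, 0.561, 0.007]
force: [-1.9, 1.2, 3.9]
width: 56.1
```

Seated (force +4 N). Release, rise, back off and check.

```bash
python3 -m jog '[[[0,0,0.0008,0],[0,0,0.0008,0],[0,0,0.0008,0],[0,0,0.0008,0],[0,0,0.0008,0],[0,0,0.0008,0],[0,0,0.03,0],[0,0,0.06,0],[0,0,0.08,0],[-0.015,-0.04,0.08,0],[-0.03,-0.08,0.08,0],[-0.03,-0.08,0.08,0],[-0.03,-0.08,0.08,0]]]' 0.093 20
python3 - <<'E'
from h import *
s,c,p,d,P=wrist('w15'); print(np.round(s['tcp_pos'],1),s['width'])
find(P,p,(646.7,-248),40,138,152)
find(P,p,(646.7,-248),45,58,72)
q=P[(np.hypot(P[...,0]-646.7,P[...,1]+248)<30)&(P[...,2]>135)&(P[...,2]<155)]
print('slope',np.linalg.lstsq(np.c_[q[:,:2]-[646.7,-248],np.ones(len(q))],q[:,2],rcond=None)[0])
E
```

```text
clock: 26.6
tcp_pos: [616.3, -328.9, 195.8]
tool_rot: [-0.002, 0.829, 0.56, 0.006]
force: [0.2, 1.0, -0.4]
width: 93.2
[ 616.3 -328.9  195.8] 93.18259243285421
n 5148 rect 646.7 -248.2 size 56.0 57.0 ang 68.0 | circ 646.6 -248.4 r 28.9 | z 145.5 px [278.  89.]
n 1277 rect 644.2 -254.2 size 46.1 58.6 ang 68.1 | circ 641.2 -261.7 r 32.9 | z 65.6 px [278.  97.]
slope [-2.01398846e-03 -4.03699415e-03  1.45395480e+02]
```

The ring lies centred at (646.7, −248.3), level, with its top at 145.4. Now the steel weight, with the jaws only 60 mm open because of its neighbours.

```bash
python3 -m jog '[[[-0.02,0.03,0,0],[-0.04,0.06,0,0],[-0.065,0.1,0,0],[-0.09,0.14,-0.01,0],[-0.115,0.18,-0.025,0],[-0.14,0.215,-0.04,0],[-0.16,0.25,-0.055,0],[-0.178,0.275,-0.07,0],[-0.181,0.28,-0.075,0],[-0.181,0.28,-0.075,0],[-0.181,0.28,-0.075,0]]]' 0.06 30
python3 - <<'E'
from h import *
s,c,p,d,P=wrist('w16'); print(np.round(s['tcp_pos'],1),s['width'])
find(P,p,(450,-12),30,64,76)
find(P,p,(450,-12),40,19,29)
E
```

```text
clock: 27.75
tcp_pos: [438.1, -46.9, 121.4]
tool_rot: [-0.002, 0.828, 0.561, 0.008]
force: [0.5, -0.5, 0.0]
width: 59.8
[438.1 -46.9 121.4] 59.81623781608608
n 1333 rect 451.6 -13.7 size 27.6 27.0 ang 68.1 | circ 451.5 -13.8 r 13.9 | z 70.5 px [281. 168.]
n 1838 rect 451.2 -14.1 size 50.3 50.4 ang 68.4 | circ 451.0 -13.8 r 26.1 | z 25.4 px [280. 155.]
```

View pics/w16.png

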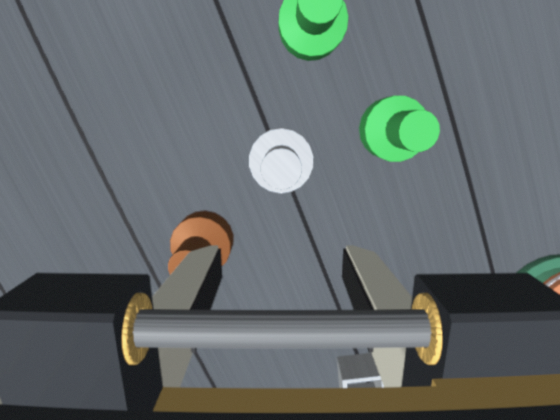

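The picture shows the steel weight at px (281,160), with the greens at (313,25) and (395,128) and the brown one at (200,245), all clear of the grasp. Knob (r 13.9) and foot (r 26.1) agree on (451.4, −13.8).

```bash
python3 -m jog '[[[0.006,0.016,0,0],[0.013,0.033,0,0],[0.0133,0.0331,-0.03,0],[0.0133,0.0331,-0.055,0],[0.0133,0.0331,-0.055,0],[0.0133,0.0331,-0.055,0]]]' 0.06 30
python3 - <<'E'
from h import *
s,c,p,d,P=wrist('w17'); print(np.round(s['tcp_pos'],1),s['width'])
find(P,p,(451,-14),22,66,76)
E
```

```text
clock: 28.4
tcp_pos: [452.5, -15.3, 66.8]
tool_rot: [-0.001, 0.829, 0.56, 0.008]
force: [-0.3, 1.5, 0.1]
width: 59.8
[452.5 -15.3  66.8] 59.77462531069257
n 1945 rect 451.5 -13.9 size 27.9 27.2 ang 67.0 | circ 451.5 -13.9 r 14.1 | z 70.5 px [278. 243.]
```

```bash
python3 -m jog '[[[-0.001,0.0014,-0.015,0],[-0.001,0.0014,-0.035,0],[-0.001,0.0014,-0.046,0],[-0.001,0.0014,-0.046,0],[-0.001,0.0014,-0.046,0]]]' 0.06 40;  python3 -m jog '[[[0,0,0,0],[0,0,0,0],[0,0,0,0],[0,0,0,0],[0,0,0,0],[0,0,0,0],[0,0,0,0]]]' 0.0 40
```

```text
clock: 28.95
tcp_pos: [452.6, -13.9, 22.0]
tool_rot: [-0.001, 0.829, 0.56, 0.009]
force: [0.8, -0.3, 0.2]
width: 59.9
clock: 29.65
tcp_pos: [451.9, -13.7, 22.1]
tool_rot: [-0.001, 0.828, 0.56, 0.009]
force: [-1.3, 0.8, 4.4]
width: 26.8
```

Gripped. Lift clear of the neighbours and carry over the stack.

```bash
python3 -m jog '[[[0,0,0.02,0],[0,0,0.06,0],[0,0,0.1,0],[0,0,0.14,0],[0,0,0.165,0],[0.015,-0.018,0.172,0],[0.04,-0.048,0.172,0],[0.067,-0.081,0.172,0],[0.094,-0.114,0.172,0],[0.12,-0.145,0.172,0],[0.145,-0.174,0.172,0],[0.168,-0.202,0.172,0],[0.186,-0.224,0.172,0],[0.194,-0.233,0.172,0],[0.195,-0.2343,0.172,0],[0.195,-0.2343,0.172,0],[0.195,-0.2343,0.172,0]]]' 0.0 40
python3 - <<'E'
from h import *
s,c,p,d,P=wrist('w18'); print(np.round(s['tcp_pos'],1),s['width'],s['force'])
z=s['tcp_pos'][2]
find(P,p,s['tcp_pos'][:2],20,z+42,z+55)
find(P,p,(646.7,-248),40,138,152)
E
```

```text
clock: 31.35
tcp_pos: [646.0, -246.3, 193.1]
tool_rot: [-0.002, 0.828, 0.561, 0.009]
force: [-0.3, -0.5, -5.9]
width: 27.3
[ 646.  -246.3  193.1] 27.2912895079197 [-0.32619305 -0.53540714 -5.86475813]
n 3414 rect 644.1 -245.0 size 28.3 35.3 ang 50.1 | circ 647.7 -242.2 r 18.8 | z 241.4 px [282. 279.]
n 970 rect 655.7 -233.2 size 23.3 56.0 ang 59.4 | circ 650.1 -242.7 r 28.0 | z 145.3 px [287. 194.]
```

View pics/w18.png

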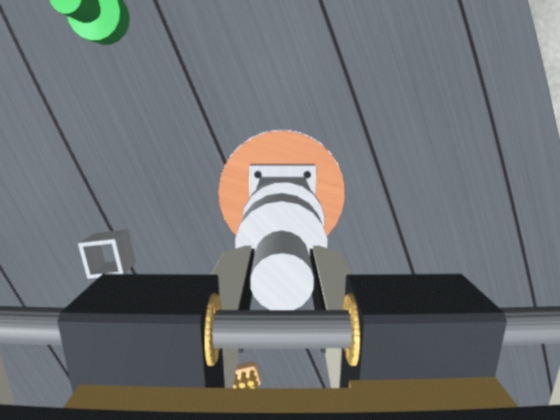

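The weight hangs upright in the jaws over the stack. Its top is at z 241.4, as expected (underside 171). Lower it.

```bash
python3 -m jog '[[[0.0008,-0.0017,-0.007,0],[0.0008,-0.0017,-0.014,0],[0.0008,-0.0017,-0.02,0],[0.0008,-0.0017,-0.021,0],[0.0008,-0.0017,-0.021,0]]]' 0.0 40; python3 -m jog '[[[0,0,-0.0015,0],[0,0,-0.003,0],[0,0,-0.003,0],[0,0,-0.003,0]]]' 0.0 40
```

```text
clock: 31.9
tcp_pos: [646.8, -247.9, 172.1]
tool_rot: [-0.002, 0.828, 0.561, 0.009]
force: [-0.7, 0.3, -5.7]
width: 27.5
clock: 32.3
tcp_pos: [646.8, -247.9, 169.1]
tool_rot: [-0.002, 0.828, 0.561, 0.009]
force: [-0.3, -0.1, -6.1]
width: 27.1
```

```bash
python3 -m jog '[[[0,0,-0.001,0],[0,0,-0.001,0]]]' 0.0 30; python3 -m jog '[[[0,0,-0.001,0],[0,0,-0.001,0]]]' 0.0 30; python3 -m jog '[[[0,0,-0.0007,0],[0,0,-0.0007,0]]]' 0.0 20
```

```text
clock: 32.5
tcp_pos: [646.7, -247.9, 168.1]
tool_rot: [-0.002, 0.828, 0.561, 0.009]
force: [-0.2, 0.5, -5.5]
width: 27.3
clock: 32.7
tcp_pos: [646.9, -248.0, 167.3]
tool_rot: [-0.002, 0.828, 0.561, 0.009]
force: [-0.0, 0.4, -4.9]
width: 27.3
clock: 32.9
tcp_pos: [647.1, -248.0, 167.2]
tool_rot: [-0.002, 0.828, 0.561, 0.009]
force: [-0.5, 0.8, -1.9]
width: 27.2
```

```bash
python3 -m jog '[[[0,0,-0.001,0],[0,0,-0.001,0]]]' 0.0 20
```

```text
clock: 33.1
tcp_pos: [647.2, -248.0, 167.2]
tool_rot: [-0.002, 0.828, 0.561, 0.009]
force: [-2.4, 0.8, -0.3]
width: 27.4
```

The weight is carried by the ring now (−6 → −0.3 N). Release, rise and look.

```bash
python3 -m jog '[[[0,0,0,0],[0,0,0,0],[0,0,0,0],[0,0,0,0],[0,0,0,0],[0,0,0,0],[0,0,0.02,0],[0,0,0.05,0],[0,0,0.06,0],[-0.015,-0.04,0.06,0],[-0.03,-0.08,0.06,0],[-0.03,-0.08,0.06,0],[-0.03,-0.08,0.06,0],[-0.03,-0.08,0.06,0]]]' 0.07 20
python3 - <<'E'
from h import *
s,c,p,d,P=wrist('w19'); print(np.round(s['tcp_pos'],1),s['width'],s['force'])
find(P,p,(646.7,-248),30,210,220)
find(P,p,(646.7,-248),40,164,175)
find(P,p,(646.7,-248),40,140,150)
q,d2=cams.grab_frame('side'); Q=cloud('side',d2)
find(Q,q,(646.7,-248),40,208,222)
cv2.imwrite('pics/side2.png',cv2.resize(q[80:260,180:420,::-1],None,fx=3,fy=3,interpolation=cv2.INTER_CUBIC))
E
```

```text
clock: 34.5
tcp_pos: [617.8, -326.4, 226.7]
tool_rot: [-0.002, 0.828, 0.561, 0.01]
force: [-0.8, 0.8, -0.5]
width: 70.0
[ 617.8 -326.4  226.7] 70.03365533362827 [-0.81777077  0.76440094 -0.45014905]
n 2161 rect 646.5 -248.5 size 27.6 27.1 ang 68.6 | circ 646.5 -248.5 r 14.0 | z 215.6 px [277.  91.]
n 2704 rect 646.5 -248.5 size 50.8 51.3 ang 69.1 | circ 646.6 -248.5 r 26.0 | z 170.4 px [278.  99.]
few 18
n 24 rect 643.8 -242.1 size 21.7 23.3 ang 21.5 | circ 642.8 -243.8 r 14.0 | z 211.6 px [264. 119.]
```

View pics/side2.png

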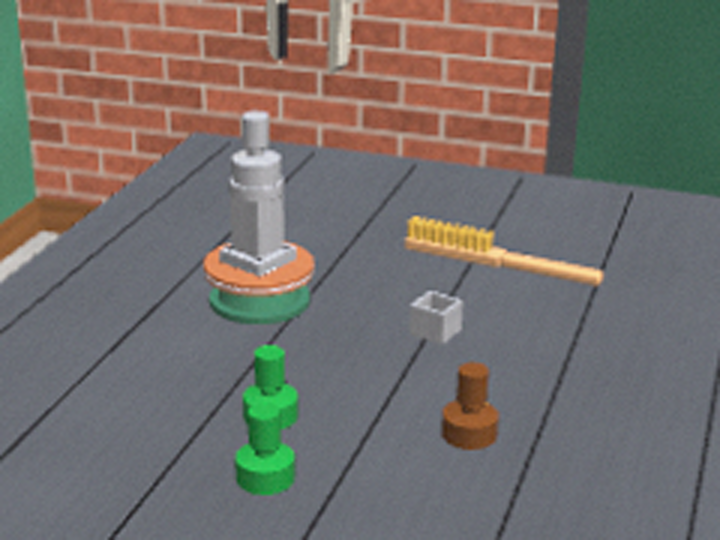

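View pics/w19.png

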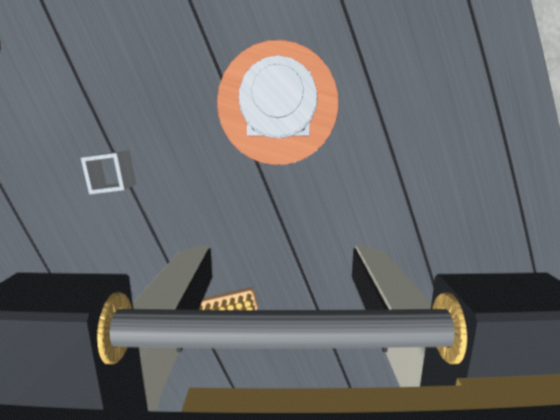

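The stack stands complete and upright. In the side view it runs from px (256,120) down to (260,300), and the short tube and brush are untouched. The wrist view puts the weight at (646.5, −248.5) and the ring at (646.7, −248.3). The gripper is clear.

```bash
python3 -c "
from cell import finish_job; print(finish_job())"
```

```text
the job is handed in; nothing more can be done
None
```

The column sample is stacked on the turntable and handed in at about 34.5 s of the 120 s; the hand-in reported no verdict. From the bottom up it is base plate, long tube, flange ring and steel weight. I lowered each piece until the wrist force showed contact before releasing it.

| Piece | Measured centre (mm) | Offset |
|---|---|---|
| Turntable | (645.9, −248.1) | – |
| Plate | (646.7, −248.1) | 0.8 mm from the turntable's middle |
| Long tube | (646.7, −248.1) | under 0.5 mm from the plate, square to it within about 0.1° |
| Ring | (646.7, −248.3) | about 0.2 mm from the tube, level |
| Weight | (646.5, −248.5) | about 0.3 mm from the ring, upright (knob and foot centres agree) |

All measured top heights were within 1 mm of what they should be. In the last views the robot was clear of the stack. The short tube and brush looked undisturbed. The hammer was not in the last pictures, but nothing went near it.

Checks that failed or disagreed:
- **Finger tips:** they end about 22 mm above the reported TCP, so my first grasp of the plate closed on air above it, without contact. I worked from the seen tip height after that.
- **Ring grip width:** the grip read 56 mm on the 58 mm ring. That fits a slightly faceted rim, and the hold was good.
- **Last side view:** it put the weight's top at about (643, −243), a few millimetres off. It had only 24 pixels on the target, so I trusted the wrist camera.

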